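# Sweep the D-ring buckles into the parts tray

### The arm

A 6-joint arm with a two-finger parallel gripper is mounted at the origin on the work surface. World frame = base frame: x ahead of the robot, y to its left, z up, the work surface at z = 0. Lengths are in m, angles in rad, forces in N, time in s.
With the tool pointing down it reaches from about 0.375 to 0.975 m from the base axis. Payload 3.8 kg.
Tool frame: the origin (TCP) lies midway between the tips of the shut fingers; the grasp point (between the pads) lies 19 mm behind it; z points along the fingers, y is the line along which they close (so a half turn about z gives the same grasp; the last joint's range is limited). The gripper opens to 85 mm and grips with 20 to 120 N. Pads are 22 mm wide; open, the fingers measure 114 mm over their backs; the gripper's body (76 mm by 85 mm) begins 54 mm behind the grasp point. The pads swing forward as they close: fully open they stand 13 mm farther back than shut.
Start: joints at [1.086, 0.264, 1.604, -0, 1.274, -0.037], TCP at [0.292, 0.608, 0.231] pointing down, gripper open.
Joint ranges: [-2.63, 2.63], [-0.94, 2.18], [0.31, 2.57], [-1.31, 4.45], [0, 2.66], [-2.55, 2.55]. Speed limits (rad/s): [2.57, 2.57, 3.14, 3.14, 3.14, 3.14].

### API

Orientations are given as a rotation vector (axis times angle).
In Python, from workcell import bot gives the robot as it stands.
- The arm moves only by the tool jog_arm, never from a script. Its argument "motion" is a list of rows, each a list of 5 numbers: the opening, from -1 (shut) to 1 (fully open), then the shift along the tool's x, y, z in mm, then the turn about the tool's z in degrees. In form: [[claw, x, y, z, twist], ...]. A call has 1 to 10 rows; each row shifts and turns the commanded pose from where the row before left it, along the tool's axes as they then stand; what a row does not reach is not made up. A row lasts 1/12 s, in which the tool goes at most 41.7 mm and 7.16 degrees, less where a joint would pass 70% of its speed; a pose out of reach is approached as far as the arm can. A call with a gripper value outside its range is refused whole. The fingers move at their own pace and stop on an object; "force" is the grip in N (left out, the last holds). Time passes only in rows, so rows that do not move let the fingers close. It gives the time, the measured TCP pose, the force, the opening and the grip force at its end, in the units of the state.
- bot.read_state(): the state, without advancing time (a new reading comes with each control period).
- bot.read_camera(name): name is "scene" or "top" or "wrist"; returns (picture, depth): 480x640x3 uint8, red, green, blue; 480x640 float32, m along the optical axis (not along the pixel's ray), 0 where there is no reading.
- bot.get_calibration(name): a dict with "vfov" (degrees; the focal length in pixels is half the picture's height over the tangent of half this angle, whatever the lens; pixels are square), "cx", "cy" (the principal point, pixels), "rvec" (rotation vector, rad) and "tvec" (3), from world to camera coordinates, as OpenCV has them; the wrist camera has in their place "tool_from_camera" (4x4, takes a point from camera to tool coordinates, whose origin is the TCP and whose axes are the flange's). Camera axes: x right, y down, z forward; pixel columns grow to the right and rows downward; lengths in m; the calibration is good to about 2 mm. A picture is of the moment at which its call begins: read the wrist's pose just before it. get_calibration takes no time and is no camera call.
- bot.finish_job(): hands the job in; it is judged then, once.
The state is a dict: "time": time; "q": joint angles; "joint_vel": joint speeds; "joint_torque": joint torques, N m; "tool_pos": TCP position; "tcp_rot": TCP orientation; "wrist_force": force on the tool from outside, world axes, zero at the start; "torque": the same for the moment, N m; "width": opening from 0.0 (shut) to 1.0 (fully open); "grip_force": force on a finger pad.
Only numpy, scipy, OpenCV 4.12 (cv2) and the standard library are available. Lean on these libraries where they do the work, as an engineer would, in place of code of your own. Each camera call takes 0.05 s, during which the arm holds its last target. There are 200 camera calls.

### The job

Sweep the three loose D-ring buckles across the white trimming board and over its edge into the plain undivided tray beside it, so that all three come to rest in that tray with none left hanging on the edge of the board. Slide them with the fingers, never pick one up, and leave the brass tape measure and the finger sleeve standing where they are on the board.

Things in the scene. Friction and masses are not known exactly. Their poses are not given: they have to be found in the camera images.
- trim_board: white plastic trimming board lying on the counter, fixed, 320 (its x) x 260 (its y) x 20 mm high. Origin: centre of its underside, on the counter. The two trays stand at its +y and -y edges; a low clip board with a splint (under 80 mm high) lies on the counter beyond its far edge, clear of the work
- plain_tray: shallow empty metal tray, no dividers, fixed, 280 (its x) x 110 (its y) x 11 mm high, walls and floor 3 mm thick; rim 9 mm below the board's surface. Origin: centre of its underside. Stands parallel to the board, 1 mm from its +y or -y edge (which one changes); origin 186 mm from the board's along the board's y and 30 mm towards its -x
- divided_tray: tray of the same outside size at the board's other y edge, split by thin walls into eight compartments that hold small rivets; fixed; no buckle belongs in it. Origin: centre of its underside
- d_ring1: chrome steel D-ring strap buckle lying flat on the trimming board, turned any way, of 6 mm round bar: 46 mm over all along its y (straight bar, on its -x side), 36 mm along its x (bow on its +x side), 6 mm high, about 30 g. Origin: centre of its outline, at half its thickness (3 mm above what it lies on). Loose; slides easily when pushed by a fingertip 1 to 3 mm above the board
- d_ring2: the second D-ring, same as d_ring1
- d_ring3: the third D-ring, same as d_ring1
- tape_measure: heavy round brass tape-measure housing lying flat on the board near its far (+x) edge, 56 mm in diameter, 24 mm high, with a 20 mm winding knob on top to 38 mm; loose, 0.35 kg, to be left alone. Origin: centre of its underside
- finger_sleeve: translucent green finger sleeve standing upright on the board near its far (+x) edge, 25 mm in diameter at the foot, 56 mm high; loose and light, to be left alone. Origin: centre of its underside
Things that resemble listed ones, but are neither listed nor needed, are in the scene too. Leave any orange or purple look-alike of the d_ring3 alone.

How it is judged:
At the end, for the whole second after the job is handed in: all three D-rings rest in the plain tray (origin within 130 mm along its x and 46 mm along its y of its centre; under 11.8 mm above the counter, or under 18 mm if clear of the board), and the tape measure and finger sleeve stand upright within 15 mm of where they started (x of d_ring1 in the frame of plain_tray between -0.13 and 0.13 m and y of d_ring1 in the frame of plain_tray between -0.046 and 0.046 m and (height (world z) of d_ring1 below 0.0118 m or (height (world z) of d_ring1 below 0.018 m and contact force between d_ring1 and trim_board below 0.02 N)) and linear speed of each of d_ring1, d_ring2, d_ring3 below 0.02 m/s and x of d_ring2 in the frame of plain_tray between -0.13 and 0.13 m and y of d_ring2 in the frame of plain_tray between -0.046 and 0.046 m and (height (world z) of d_ring2 below 0.0118 m or (height (world z) of d_ring2 below 0.018 m and contact force between d_ring2 and trim_board below 0.02 N)) and x of d_ring3 in the frame of plain_tray between -0.13 and 0.13 m and y of d_ring3 in the frame of plain_tray between -0.046 and 0.046 m and (height (world z) of d_ring3 below 0.0118 m or (height (world z) of d_ring3 below 0.018 m and contact force between d_ring3 and trim_board below 0.02 N)) and distance of each of tape_measure, finger_sleeve from where it was at the start of the episode below 0.015 m and angle between each of tape_measure, finger_sleeve's own z axis and vertical below 0.15 rad); the robot touches nothing.
It fails at once if a D-ring is picked up (raised by more than 12 mm) (height (world z) of any of d_ring1, d_ring2, d_ring3 above 0.035 m).
It fails at once if the tape measure or the finger sleeve is moved by more than 15 mm or tipped (distance of any of tape_measure, finger_sleeve from where it was at the start of the episode above 0.015 m or angle between any of tape_measure, finger_sleeve's own z axis and vertical above 0.3 rad).
It also fails if it takes over 61 s, if anything falls off the work surface, if the arm or the gripper's body presses on something with over 40 N, if the wrist force passes 120 N, or if a joint passes its speed limit or range.

## Working session

There is one attempt and no reset: what is moved stays moved. The work goes in short steps, Python scripts to look and compute and a tool call to move; the robot and the scene stay as the last step left them, time stands still between calls to the robot, and variables do not carry over. Pictures are saved under pics/ and viewed, at most 10 in all, crops included, and the job is handed in when it is done.

Besides the shell and the picture viewer there is one more tool, called after "Call:" as a command line: name --pt "numbers of a row" for each row, then --argument value for the rest. jog_arm: Moves the arm, as the interface text tells. Its arguments: {"type":"object","properties":{"motion":{"type":"array"},"force":{"type":"number"}},"required":["motion"]}

```bash
mkdir -p pics
cat > h.py <<'E'
import numpy as np, cv2
from workcell import bot
def K(c):
    f=240/np.tan(np.radians(c['vfov'])/2); return f
def world(name,d,tool=None):
    c=bot.get_calibration(name); f=K(c)
    v,u=np.mgrid[0:480,0:640]
    P=np.stack([(u-c['cx'])/f*d,(v-c['cy'])/f*d,d],-1)
    R=cv2.Rodrigues(np.array(c['rvec'],float))[0]
    return (P-np.array(c['tvec']).ravel())@R
E
python3 - <<'E'
from h import *
print(bot.read_state()); print(bot.get_calibration('top'))
im,d=bot.read_camera('top'); cv2.imwrite('pics/top0.png',im[...,::-1]); np.savez('top0.npz',im=im,d=d)
W=world('top',d)
for p in [(240,320),(100,100),(400,500)]: print(p,W[p])
E
```

```text
{'time': 0.0, 'q': array([ 1.08608718e+00,  2.64734826e-01,  1.60537491e+00, -1.35185082e-05,
        1.27371011e+00, -3.68976720e-02]), 'joint_vel': array([-0.00022728,  0.00042171,  0.00026865, -0.00249412,  0.00158167,
       -0.00033985]), 'joint_torque': array([ 6.80995254e-04, -5.15093601e+01, -3.67322803e+01,  1.30992257e-04,
        1.27895147e-02,  1.31144537e-05]), 'tool_pos': array([0.2919326 , 0.60779035, 0.22997389]), 'tcp_rot': array([-0.69742658, -3.06262297,  0.00338479]), 'wrist_force': array([-0.48654521,  0.69114561, -0.25301636]), 'torque': array([-0.07456037,  0.00817502,  0.03638238]), 'grip_force': 0.0, 'width': 0.9990119977517967}
{'vfov': 45.09386592131179, 'cx': 325.7132515575212, 'cy': 229.62949595563904, 'rvec': array([ 2.12513987, -2.06773391,  0.25286555]), 'tvec': array([0.0386679 , 0.50928006, 0.90803867])}
(240, 320) [0.49880043 0.06205267 0.02095692]
(100, 100) [7.61309239e-01 4.83532240e-01 4.94953706e-04]
(400, 500) [ 0.23869682 -0.24538113  0.0011043 ]
```

View pics/top0.png

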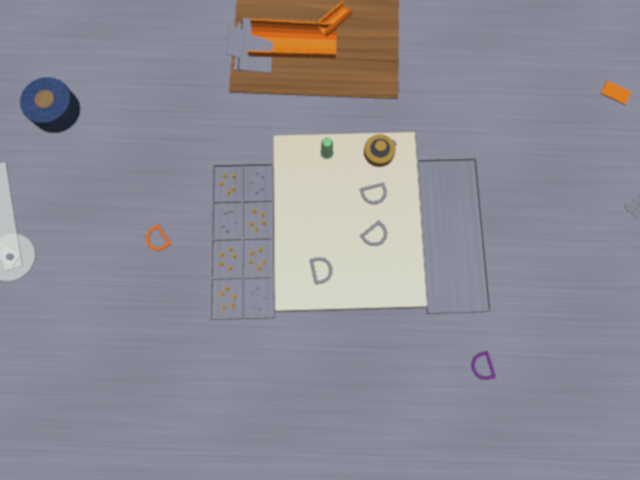

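The picture shows the plain tray at the right (-y). The rings are near pixels (374,193), (374,234) and (320,271). The tape is at (380,150) and the sleeve at (327,148).

Run:
```python
from h import *
z=np.load('top0.npz'); im,d=z['im'],z['d']; W=world('top',d)
hsv=cv2.cvtColor(im,cv2.COLOR_RGB2HSV)
m=((hsv[...,2]>195)).astype(np.uint8); m[:, :260]=0; m[:,440:]=0
c=max(cv2.findContours(m,0,2)[0],key=cv2.contourArea)
print('board z',np.median(W[240:260,290:350,2]))
fm=np.zeros_like(m); cv2.drawContours(fm,[c],-1,1,-1)
# use z-plane projection of pixels
C=bot.get_calibration('top');f=K(C);R=cv2.Rodrigues(C['rvec'])[0];o=-R.T@C['tvec']
def proj(u,v,h):
    r=R.T@np.array([(u-C['cx'])/f,(v-C['cy'])/f,1]); return (o+r*(h-o[2])/r[2])[:2]
pts=np.array([proj(*p[0],.02) for p in c],np.float32)
(cx,cy),s,a=cv2.minAreaRect(pts); print('board',cx,cy,s,a); B=cv2.boxPoints(((cx,cy),s,a)); print(B)
e=[B[(i+1)%4]-B[i] for i in range(4)]; ex=max(e,key=np.linalg.norm); ex=ex/np.linalg.norm(ex); ex*=np.sign(ex[0]); ey=np.array([-ex[1],ex[0]])
print('yaw',np.degrees(np.arctan2(ex[1],ex[0])))
for n,(u,v),h in [('r1',(374,193),.023),('r2',(374,234),.023),('r3',(320,271),.023),('tape',(380,150),.044),('sleeve',(327,148),.05)]:
    if n[0]=='r':
        g=np.zeros_like(m); g[v-20:v+20,u-20:u+20]=(hsv[v-20:v+20,u-20:u+20,2]<190)
        vv,uu=np.nonzero(g); q=np.array([proj(x,y,h) for x,y in zip(uu,vv)])
        b=(q-[cx,cy])@np.array([ex,ey]).T
        print(n,len(q),'board lo',b.min(0),'hi',b.max(0))
    else: print(n,(proj(u,v,h)-[cx,cy])@np.array([ex,ey]).T)
```

```text
board z 0.01989408157534025
board 0.5411831736564636 0.015751101076602936 (0.31467005610466003, 0.2548731565475464) 3.2094545364379883
[[ 0.37696022  0.13417922]
 [ 0.39122957 -0.12029421]
 [ 0.7054061  -0.10267702]
 [ 0.6911368   0.1517964 ]]
yaw 3.209452
r1 294 board lo [ 0.02197633 -0.07101916] hi [ 0.06244283 -0.02294609]
r2 301 board lo [-0.05191336 -0.06843925] hi [-0.00712331 -0.01935928]
r3 310 board lo [-0.11684579  0.02930719] hi [-0.06987792  0.06855344]
tape [ 0.11483548 -0.0615941 ]
sleeve [0.11874207 0.03192698]
```

Call:
jog_arm --pt "-0.5 -25 -27.3 0 0" --pt "-0.5 -25 -27.3 0 0" --pt "-0.5 -25 -27.3 0 0" --pt "-0.5 -25 -27.3 0 0" --pt "-0.5 -25 -27.3 0 0" --pt "-0.5 -25 -27.3 0 0" --pt "-0.5 -25 -27.3 0 0" --pt "-0.5 -25 -27.3 0 0" --pt "-0.5 -25 -27.3 0 0" --pt "-0.5 -25 -27.3 0 0"

```text
time: 0.88
tool_pos: [0.3991, 0.2522, 0.2307]
tcp_rot: [-0.697, -3.063, 0.001]
wrist_force: [0.8, 0.3, -0.1]
width: 0.251
grip_force: 0.0
```

Call:
jog_arm --pt "-0.5 -25 -27.3 0 0" --pt "-0.5 -25 -27.3 0 0" --pt "-0.5 -25 -27.3 0 0" --pt "-0.5 -25 -27.3 0 0" --pt "-0.5 0 0 0 7" --pt "-0.5 0 0 0 7" --pt "-0.5 0 0 0 7" --pt "-0.5 0 0 0 7" --pt "-0.5 0 0 0 7" --pt "-0.5 0 0 0 7"

```text
time: 1.72
tool_pos: [0.4417, 0.1121, 0.2305]
tcp_rot: [-1.757, -2.603, 0.002]
wrist_force: [-0.2, 0.2, 0.2]
width: 0.25
grip_force: 0.0
```

Call:
jog_arm --pt "-0.5 0 0 20 7" --pt "-0.5 0 0 20 7" --pt "-0.5 0 0 20 5" --pt "-0.5 0 0 20 0" --pt "-0.5 0 0 20 0" --pt "-0.5 0 0 20 0" --pt "-0.5 0 0 20 0" --pt "-0.5 0 0 0 0" --pt "-0.5 0 0 0 0" --pt "-0.5 0 0 0 0"

```text
time: 2.55
tool_pos: [0.4427, 0.1125, 0.0919]
tcp_rot: [2.155, 2.285, 0.001]
wrist_force: [-0.2, 0.4, 0.8]
width: 0.247
grip_force: 0.0
```

```bash
cat >> h.py <<'E'
def where():
    s=bot.read_state(); R=cv2.Rodrigues(s['tcp_rot'])[0]; a=np.radians(3.21)
    b=np.array([[np.cos(a),np.sin(a)],[-np.sin(a),np.cos(a)]])@(s['tool_pos'][:2]-[.5412,.0158])
    print('t',round(s['time'],2),'board',b.round(4),'z',s['tool_pos'][2].round(4),'tooly deg',np.degrees(np.arctan2(R[1,1],R[0,1])).round(2),'w',round(s['width'],3),'F',s['wrist_force'].round(1))
    return s,R
E
python3 - <<'E'
from h import *
where()
im,d=bot.read_camera('wrist'); cv2.imwrite('pics/w1.png',im[...,::-1])
E
```

```text
t 2.55 board [-0.093  0.102] z 0.0919 tooly deg 3.35 w 0.247 F [-0.2  0.4  0.8]
```

View pics/w1.png

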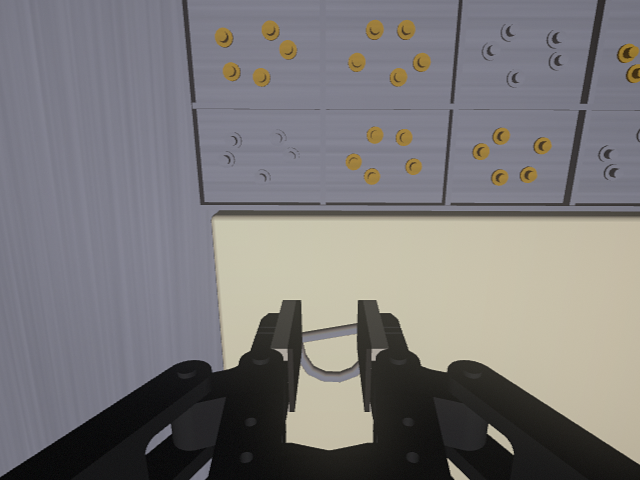

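The wrist view shows the fingers at (292,355) and (370,355) straddling ring 3's x, on bare board behind its straight bar. I'll lower until the tips touch.

Call:
jog_arm --pt "-0.5 0 0 22 0" --pt "-0.5 0 0 22 0" --pt "-0.5 0 0 22 0" --pt "-0.5 0 0 2 0" --pt "-0.5 0 0 0 0" --pt "-0.5 0 0 0 0"

```text
time: 3.1
tool_pos: [0.4436, 0.1127, 0.0248]
tcp_rot: [2.155, 2.284, 0.003]
wrist_force: [0.0, -0.3, 0.2]
width: 0.255
grip_force: 0.0
```

Call:
jog_arm --pt "-0.5 0 0 1 0" --pt "-0.5 0 0 0 0" --pt "-0.5 0 0 0 0"

```text
time: 3.35
tool_pos: [0.4434, 0.1126, 0.0235]
tcp_rot: [2.155, 2.284, 0.003]
wrist_force: [-0.6, 0.1, -0.2]
width: 0.248
grip_force: 0.0
```

Call:
jog_arm --pt "-0.5 0 0 1 0" --pt "-0.5 0 0 0 0" --pt "-0.5 0 0 0 0"

```text
time: 3.6
tool_pos: [0.4423, 0.1124, 0.0214]
tcp_rot: [2.156, 2.285, 0.0]
wrist_force: [-0.1, 0.0, 0.2]
width: 0.25
grip_force: 0.0
```

Call:
jog_arm --pt "-0.5 0 0 1 0" --pt "-0.5 0 0 0 0" --pt "-0.5 0 0 0 0"

```text
time: 3.85
tool_pos: [0.4422, 0.1124, 0.0202]
tcp_rot: [-2.156, -2.285, 0.0]
wrist_force: [-0.8, -0.1, -0.6]
width: 0.25
grip_force: 0.0
```

Call:
jog_arm --pt "-0.5 0 0 1 0" --pt "-0.5 0 0 0 0" --pt "-0.5 0 0 0 0"

```text
time: 4.1
tool_pos: [0.4422, 0.1124, 0.0201]
tcp_rot: [-2.155, -2.285, 0.001]
wrist_force: [-3.3, 0.1, 8.1]
width: 0.247
grip_force: 4.3
```

Call:
jog_arm --pt "-0.5 0 0 -2.3 0" --pt "-0.5 -6 0 0 0" --pt "-0.5 -8 0 0 0" --pt "-0.5 -10 0 0 0" --pt "-0.5 -12 0 0 0" --pt "-0.5 -12 0 0 0" --pt "-0.5 -12 0 0 0" --pt "-0.5 -12 0 0 0" --pt "-0.5 -12 0 0 0" --pt "-0.5 -12 0 0 0"

```text
time: 4.93
tool_pos: [0.4475, 0.015, 0.0213]
tcp_rot: [-2.156, -2.284, 0.001]
wrist_force: [-0.3, 0.9, -0.3]
width: 0.253
grip_force: 0.1
```

Run:
```python
from h import *
where()
im,d=bot.read_camera('top'); cv2.imwrite('pics/t1.png',cv2.resize(im[120:330,200:500,::-1],None,fx=2.5,fy=2.5))
```

```text
t 4.93 board [-0.0936  0.0045] z 0.0213 tooly deg 3.3 w 0.253 F [-0.3  0.9 -0.3]
```

View pics/t1.png

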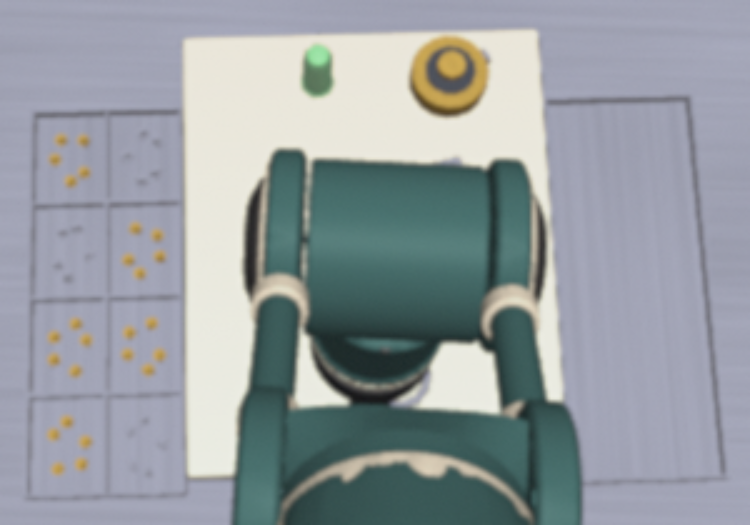

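The top view is mostly covered by the arm. Ring 3's bow shows at (415,390), ahead of the fingers, so I'll carry on.

Call:
jog_arm --pt "-0.5 -12 0 0 0" --pt "-0.5 -12 0 0 0" --pt "-0.5 -12 0 0 0" --pt "-0.5 -12 0 0 0" --pt "-0.5 -12 0 0 0" --pt "-0.5 -12 0 0 0" --pt "-0.5 -12 0 0 0" --pt "-0.5 -12 0 0 0" --pt "-0.5 -10 0 0 0" --pt "-0.5 -8 0 0 0"

```text
time: 5.82
tool_pos: [0.4543, -0.0984, 0.0214]
tcp_rot: [-2.157, -2.284, 0.0]
wrist_force: [-0.5, -0.4, -0.2]
width: 0.251
grip_force: 0.1
```

Call:
jog_arm --pt "-0.5 -6 0 0 0" --pt "-0.5 -6 0 0 0" --pt "-0.5 -6 0 0 0" --pt "-0.5 -6 0 0 0" --pt "-0.5 -6 0 0 0" --pt "-0.5 0 0 0 0" --pt "-0.5 0 0 0 0"

```text
time: 6.4
tool_pos: [0.4563, -0.1274, 0.0216]
tcp_rot: [-2.156, -2.285, -0.0]
wrist_force: [0.2, -0.2, 0.1]
width: 0.249
grip_force: 0.0
```

Run:
```python
from h import *
where()
im,d=bot.read_camera('scene'); cv2.imwrite('pics/s1.png',im[...,::-1])
```

```text
t 6.4 board [-0.0928 -0.1382] z 0.0216 tooly deg 3.31 w 0.249 F [ 0.2 -0.2  0.1]
```

View pics/s1.png

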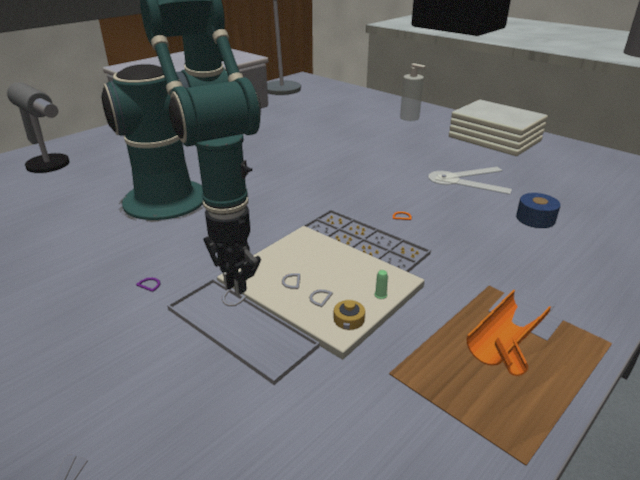

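Ring 3 is over the edge in the tray at (233,298). I'll push a little further, then lift and go behind ring 2.

Call:
jog_arm --pt "-0.5 -8 0 0 0" --pt "-0.5 -8 0 0 0" --pt "-0.5 0 0 -30 0" --pt "-0.5 0 0 -30 0" --pt "-0.5 33 12.6 0 0" --pt "-0.5 33 12.6 0 0" --pt "-0.5 33 12.6 0 0" --pt "-0.5 33 12.6 0 0" --pt "-0.5 33 12.6 0 0" --pt "-0.5 0 0 0 0"

```text
time: 7.28
tool_pos: [0.5128, 0.0295, 0.0823]
tcp_rot: [2.151, 2.289, 0.005]
wrist_force: [0.5, -0.9, -0.7]
width: 0.248
grip_force: 0.0
```

Run:
```python
from h import *
where()
im,d=bot.read_camera('scene'); cv2.imwrite('pics/s2.png',cv2.resize(im[180:390,150:450,::-1],None,fx=2.5,fy=2.5,interpolation=2))
```

```text
t 7.28 board [-0.0276  0.0153] z 0.0823 tooly deg 3.56 w 0.248 F [ 0.5 -0.9 -0.7]
```

View pics/s2.png

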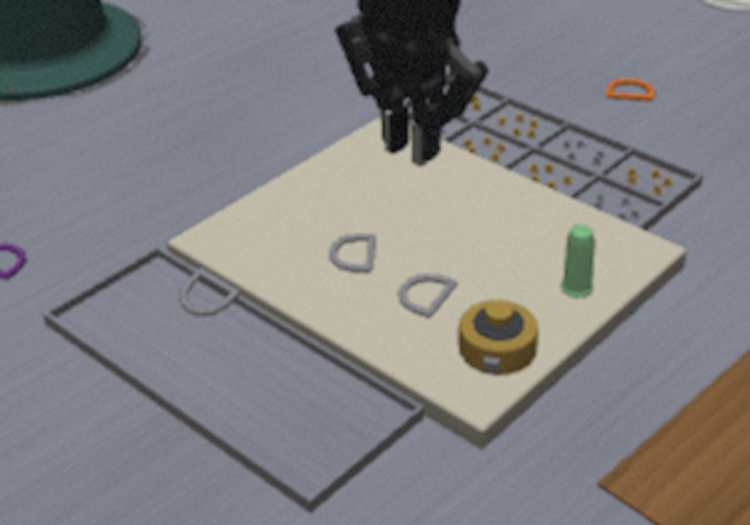

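Ring 3's bar seems to lie at the tray's near rim, (185–240, 275–295) in the crop. I'll fix that later. Rings 1 and 2 haven't moved. Next I'll sweep ring 2, with a quicker finish so it clears the rim.

Call:
jog_arm --pt "-0.5 0 -2 20 0" --pt "-0.5 0 0 20 0" --pt "-0.5 0 0 20 0" --pt "-0.5 0 0 0.5 0" --pt "-0.5 0 0 0 0" --pt "-0.5 0 0 0 0"

```text
time: 7.83
tool_pos: [0.5081, 0.0239, 0.0209]
tcp_rot: [-2.157, -2.284, 0.001]
wrist_force: [-0.6, 0.4, 0.2]
width: 0.251
grip_force: 0.0
```

Call:
jog_arm --pt "-0.5 -6 0 0 0" --pt "-0.5 -6 0 0 0" --pt "-0.5 -6 0 0 0" --pt "-0.5 -6 0 0 0" --pt "-0.5 -6 0 0 0" --pt "-0.5 -6 0 0 0" --pt "-0.5 -6 0 0 0" --pt "-0.5 -6 0 0 0" --pt "-0.5 -6 0 0 0" --pt "-0.5 -6 0 0 0"

```text
time: 8.67
tool_pos: [0.512, -0.0354, 0.0211]
tcp_rot: [2.156, 2.285, -0.0]
wrist_force: [0.1, -0.4, 0.2]
width: 0.253
grip_force: 0.1
```

Run:
```python
from h import *
where()
im,d=bot.read_camera('scene'); cv2.imwrite('pics/s3.png',cv2.resize(im[180:390,150:450,::-1],None,fx=2.5,fy=2.5,interpolation=2))
```

```text
t 8.67 board [-0.032  -0.0495] z 0.0211 tooly deg 3.34 w 0.253 F [ 0.1 -0.4  0.2]
```

View pics/s3.png

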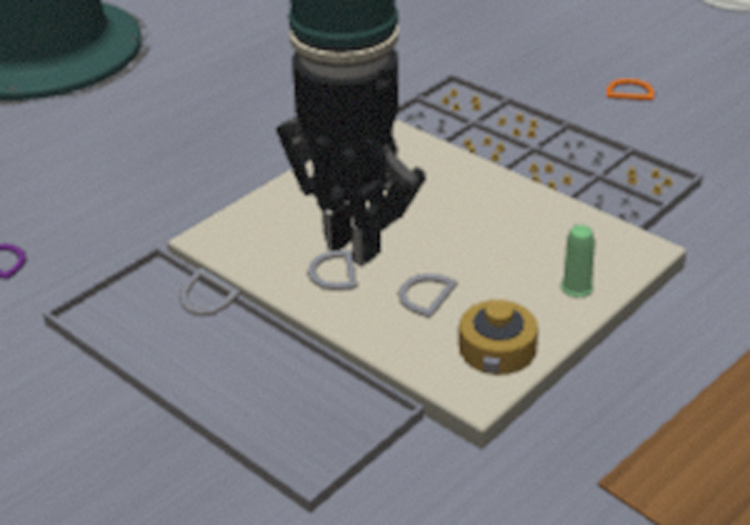

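Ring 2 is in front of the fingers at (332,270). I'll finish with a brisk sweep over the edge.

Call:
jog_arm --pt "-0.5 -10 0 0 0" --pt "-0.5 -18 0 0 0" --pt "-0.5 -25 0 0 0" --pt "-0.5 -27 0 0 0" --pt "-0.5 -25 0 0 0" --pt "-0.5 0 0 0 0" --pt "-0.5 0 0 -30 0" --pt "-0.5 0 0 -30 0" --pt "-0.5 0 0 0 0"

```text
time: 9.47
tool_pos: [0.5222, -0.1412, 0.0867]
tcp_rot: [2.15, 2.279, 0.007]
wrist_force: [2.0, -0.2, 1.6]
width: 0.249
grip_force: 0.0
```

Call:
jog_arm --pt "-0.5 34 14.8 0 0" --pt "-0.5 34 14.8 0 0" --pt "-0.5 34 14.8 0 0" --pt "-0.5 34 14.8 0 0" --pt "-0.5 34 14.8 0 0" --pt "-0.5 0 0 0 0" --pt "-0.5 0 0 0 0"

```text
time: 10.05
tool_pos: [0.5824, 0.0364, 0.0809]
tcp_rot: [2.151, 2.29, 0.0]
wrist_force: [-0.9, -0.1, 0.2]
width: 0.253
grip_force: 0.0
```

Run:
```python
from h import *
where()
im,d=bot.read_camera('scene'); cv2.imwrite('pics/s4.png',cv2.resize(im[180:390,150:450,::-1],None,fx=2.5,fy=2.5,interpolation=2))
```

```text
t 10.05 board [0.0423 0.0183] z 0.0809 tooly deg 3.58 w 0.253 F [-0.9 -0.1  0.2]
```

View pics/s4.png

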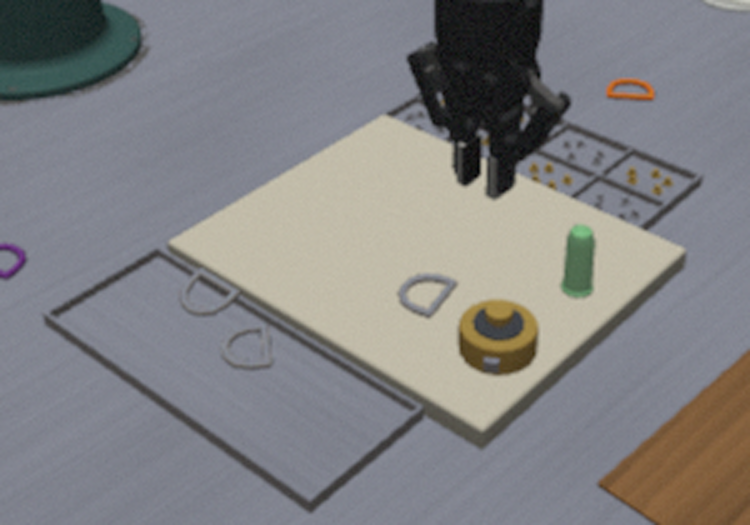

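Ring 2 lies flat and clear in the tray at (248,350). I'll do the same with ring 1.

Call:
jog_arm --pt "-0.5 0 0 20 0" --pt "-0.5 0 0 20 0" --pt "-0.5 0 0 19.5 0" --pt "-0.5 0 0 0 0" --pt "-0.5 0 0 0 0"

```text
time: 10.52
tool_pos: [0.5815, 0.0328, 0.0212]
tcp_rot: [-2.157, -2.283, 0.001]
wrist_force: [0.2, 0.2, 1.0]
width: 0.252
grip_force: 0.0
```

Call:
jog_arm --pt "-0.5 -7 0 0 0" --pt "-0.5 -7 0 0 0" --pt "-0.5 -7 0 0 0" --pt "-0.5 -7 0 0 0" --pt "-0.5 -7 0 0 0" --pt "-0.5 -7 0 0 0" --pt "-0.5 -7 0 0 0" --pt "-0.5 -7 0 0 0" --pt "-0.5 -7 0 0 0" --pt "-0.5 -7 0 0 0"

```text
time: 11.35
tool_pos: [0.5861, -0.0362, 0.0216]
tcp_rot: [-2.156, -2.285, 0.0]
wrist_force: [-0.2, -0.7, 0.9]
width: 0.25
grip_force: 0.1
```

Run:
```python
from h import *
where()
im,d=bot.read_camera('scene'); cv2.imwrite('pics/s5.png',cv2.resize(im[180:390,150:450,::-1],None,fx=2.5,fy=2.5,interpolation=2))
```

```text
t 11.35 board [ 0.042  -0.0544] z 0.0216 tooly deg 3.35 w 0.25 F [-0.2 -0.7  0.9]
```

View pics/s5.png

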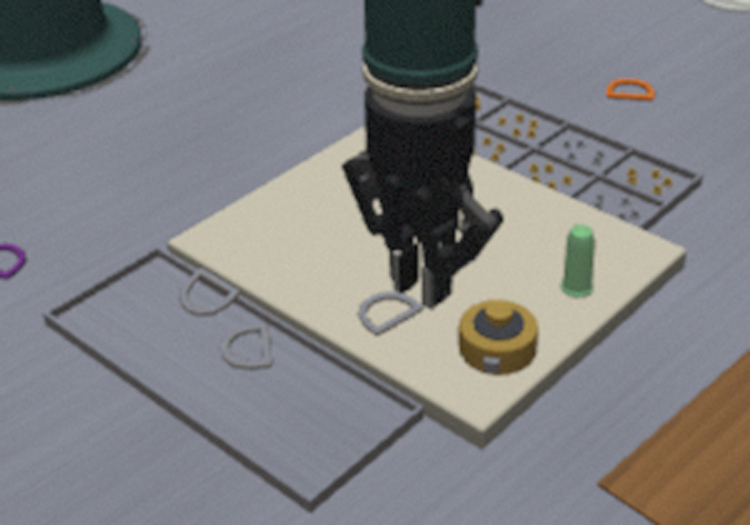

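Ring 1 is against both fingers at (388,312). I'll sweep it off, then lift clear so the arm is out of the top view.

Call:
jog_arm --pt "-0.5 -12 0 0 0" --pt "-0.5 -18 0 0 0" --pt "-0.5 -25 0 0 0" --pt "-0.5 -27 0 0 0" --pt "-0.5 -22 0 0 0" --pt "-0.5 0 0 0 0" --pt "-0.5 0 0 -30 0" --pt "-0.5 0 0 -30 0" --pt "-0.5 0 0 -30 0" --pt "-0.5 0 0 -30 0"

```text
time: 12.23
tool_pos: [0.5916, -0.1391, 0.1424]
tcp_rot: [-2.155, -2.284, 0.001]
wrist_force: [1.3, 0.8, 0.4]
width: 0.253
grip_force: 0.0
```

Call:
jog_arm --pt "-0.5 38 -5 0 0" --pt "-0.5 38 -5 0 0" --pt "-0.5 38 -5 0 0" --pt "-0.5 38 -5 0 0" --pt "-0.5 38 -5 0 0" --pt "-0.5 38 -5 0 0" --pt "-0.5 38 -5 0 0" --pt "-0.5 38 -5 0 0" --pt "-0.5 38 0 0 0" --pt "-0.5 0 0 0 0"

```text
time: 13.07
tool_pos: [0.5312, 0.206, 0.1419]
tcp_rot: [-2.148, -2.289, -0.004]
wrist_force: [0.6, -0.8, -0.1]
width: 0.249
grip_force: 0.0
```

Run:
```python
from h import *
where()
im,d=bot.read_camera('top'); d=np.median([d]+[bot.read_camera('top')[1] for _ in range(4)],0); W=world('top',d); np.savez('top2.npz',im=im,d=d)
a=np.radians(3.21); b=(W[...,:2]-[.5412,.0158])@np.array([[np.cos(a),np.sin(a)],[-np.sin(a),np.cos(a)]]).T
print('floor z',np.median(W[170:300,460:470,2]))
# rectified map: board x -.17..0.12, y -.10..-.25, 0.25mm -> 2px/mm*2
C=bot.get_calibration('top');f=K(C)
ys=np.arange(-.10,-.25,-.0004); xs=np.arange(.12,-.175,-.0004)
X,Y=np.meshgrid(xs,ys)   # rows: away from board; cols: x decreasing
ww=np.stack([.5412+np.cos(a)*X-np.sin(a)*Y,.0158+np.sin(a)*X+np.cos(a)*Y,np.full_like(X,.009)],-1).reshape(-1,3)
uv=cv2.projectPoints(ww,C['rvec'],C['tvec'],np.array([[f,0,C['cx']],[0,f,C['cy']],[0,0,1]]),None)[0].reshape(*X.shape,2).astype(np.float32)
o=cv2.remap(im[...,::-1],uv[...,0],uv[...,1],cv2.INTER_LINEAR); z=cv2.remap(W[...,2].astype(np.float32),uv[...,0],uv[...,1],0)
z8=np.clip(z*1000*9,0,255).astype(np.uint8)
o=np.vstack([cv2.resize(o,(735,375)),cv2.cvtColor(cv2.resize(z8,(735,220)),8)]); print(o.shape); cv2.imwrite('pics/t2.png',o)
```

```text
t 13.07 board [0.0007 0.1905] z 0.1419 tooly deg 3.64 w 0.249 F [ 0.6 -0.8 -0.1]
floor z 0.002700292092381442
(595, 735, 3)
```

View pics/t2.png

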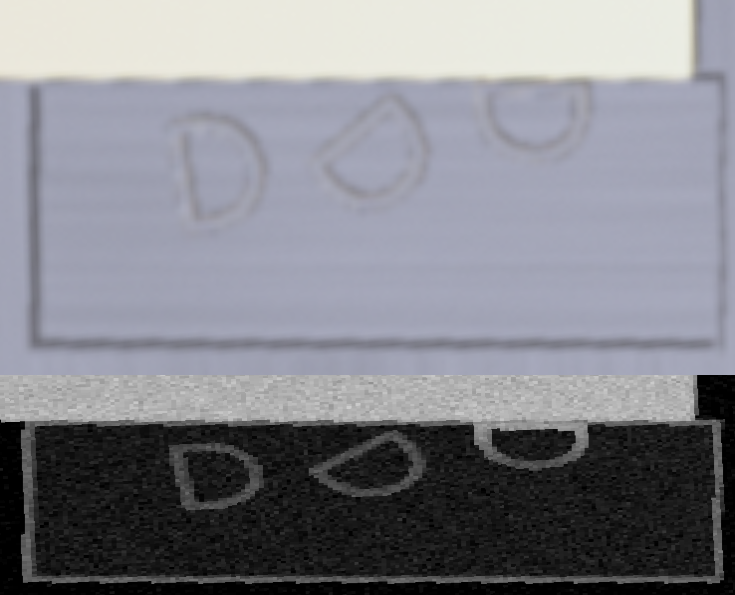

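The rectified view has the board at the top and height below. Rings 1 and 2 lie flat in the tray. Ring 3, at (535,115), is leaning with its bar on the rim or board edge. I'll put one fingertip inside its loop and draw it outward along the tray.

Call:
jog_arm --pt "0 -36.1 -9.5 0 0" --pt "0 -36.1 -9.5 0 0" --pt "0 -36.1 -9.5 0 0" --pt "0 -36.1 -9.5 0 0" --pt "0 -36.1 -9.5 0 0" --pt "0 -36.1 -9.5 0 0" --pt "0 -36.1 -9.5 0 0" --pt "0 -36.1 -9.5 0 0" --pt "0 -36.1 -9.5 0 0" --pt "0 -36.1 -9.5 0 0"

```text
time: 14.15
tool_pos: [0.457, -0.1692, 0.1418]
tcp_rot: [2.158, 2.282, -0.0]
wrist_force: [-0.4, -0.2, -0.2]
width: 0.505
grip_force: 0.0
```

Call:
jog_arm --pt "0 0 0 0 7" --pt "0 0 0 0 7" --pt "0 0 0 0 7" --pt "0 0 0 0 7" --pt "0 0 0 0 7" --pt "0 0 0 0 7" --pt "0 0 0 0 7" --pt "0 0 0 0 7" --pt "0 0 0 0 7" --pt "0 0 0 0 7"

```text
time: 14.98
tool_pos: [0.4576, -0.1676, 0.1415]
tcp_rot: [3.079, 0.622, -0.0]
wrist_force: [0.8, -0.0, 0.4]
width: 0.498
grip_force: 0.0
```

Call:
jog_arm --pt "0 0 0 20 7" --pt "0 0 0 20 7" --pt "0 0 0 20 6" --pt "0 0 0 20 0" --pt "0 0 0 20 0" --pt "0 0 0 0 0" --pt "0 0 0 0 0" --pt "0 0 0 0 0"

```text
time: 15.65
tool_pos: [0.4588, -0.1672, 0.0425]
tcp_rot: [3.14, 0.089, 0.001]
wrist_force: [0.3, 0.1, 0.1]
width: 0.502
grip_force: 0.0
```

Run:
```python
from h import *
where()
im,d=bot.read_camera('wrist'); cv2.imwrite('pics/w2.png',im[...,::-1])
```

```text
t 15.65 board [-0.0925 -0.1781] z 0.0425 tooly deg -86.74 w 0.502 F [0.3 0.1 0.1]
```

View pics/w2.png

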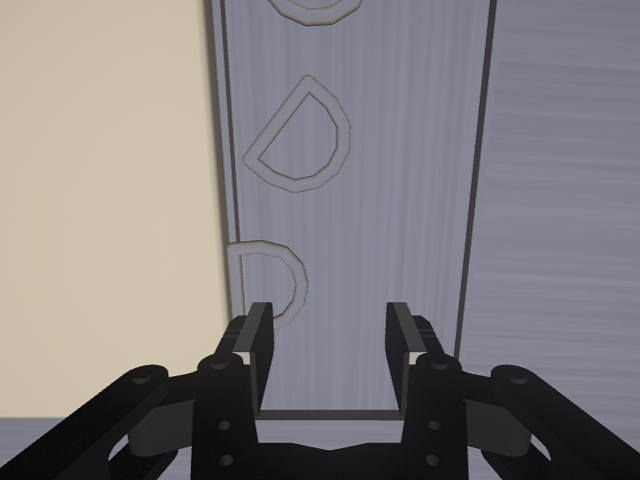

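The wrist view shows ring 3 with its bar along the rim at (235,285), its loop centred near (264,286), and the left finger beside it. I'll work out the offset to the loop.

Run:
```python
from h import *
s,R=where(); C=bot.get_calibration('wrist'); f=K(C); T=C['tool_from_camera']
n=R.T@np.array([0,0,1.])
def tool(u,v,z):
    r=T[:3,:3]@np.array([(u-C['cx'])/f,(v-C['cy'])/f,1]); o=T[:3,3]
    k=(z-s['tool_pos'][2]-n@o)/(n@r); return (o+k*r)*1000
for nm,u,v,z in [('bar in',242,285,.014),('bar out',229,285,.014),('bow in',295,285,.008),('bow out',308,285,.007),('top end',262,241,.011),('hole top',262,252,.011),('bow bottom out',283,328,.009)]: print(nm,tool(u,v,z).round(1))
for nm,p in [('tip in L',(0,-21.3,0)),('tip in L',(0,-21.3,-5))]:
    c=np.linalg.inv(T)@np.append(np.array(p)/1000,1); print(nm,f*c[0]/c[2]+C['cx'],f*c[1]/c[2]+C['cy'])
```

```text
t 15.7 board [-0.0919 -0.1782] z 0.043 tooly deg -86.72 w 0.5 F [ 1.3 -0.7  0.6]
bar in [  3.9 -39.7  29. ]
bar out [  3.9 -45.5  29. ]
bow in [  1.4 -16.5  35. ]
bow out [  1.  -10.5  36. ]
top end [ 23.5 -30.3  32. ]
hole top [ 18.4 -30.5  32. ]
bow bottom out [-20.3 -22.6  34. ]
tip in L 275.19373506172815 323.5394323808964
tip in L 273.50656114638224 329.93262019582824
```

Call:
jog_arm --pt "0 1.5 -3 0 0" --pt "0 0 0 10 0" --pt "0 0 0 10 0" --pt "0 0 0 6 0" --pt "0 0 0 4 0" --pt "0 0 0 0 0" --pt "0 0 0 0 0"

```text
time: 16.28
tool_pos: [0.4593, -0.1628, 0.0109]
tcp_rot: [-3.14, -0.092, 0.002]
wrist_force: [-0.5, 0.6, 0.4]
width: 0.499
grip_force: 0.0
```

Call:
jog_arm --pt "0 0 0 2 0" --pt "0 0 0 2 0" --pt "0 0 0 0 0" --pt "0 0 0 0 0"

```text
time: 16.62
tool_pos: [0.4599, -0.1631, 0.0076]
tcp_rot: [3.14, 0.092, 0.0]
wrist_force: [-0.8, -0.0, -0.6]
width: 0.499
grip_force: 0.0
```

Call:
jog_arm --pt "0 0 0 2 0" --pt "0 0 0 0 0" --pt "0 0 0 0 0"

```text
time: 16.87
tool_pos: [0.4598, -0.163, 0.0055]
tcp_rot: [-3.14, -0.092, 0.0]
wrist_force: [0.4, 0.0, -0.7]
width: 0.501
grip_force: 0.0
```

Call:
jog_arm --pt "0 0 0 1.5 0" --pt "0 0 0 0 0" --pt "0 0 0 0 0"

```text
time: 17.12
tool_pos: [0.4598, -0.163, 0.004]
tcp_rot: [-3.14, -0.092, 0.0]
wrist_force: [-0.1, 0.5, 0.3]
width: 0.501
grip_force: 0.0
```

Call:
jog_arm --pt "0 0 0 1.5 0" --pt "0 0 0 0 0" --pt "0 0 0 0 0"

```text
time: 17.37
tool_pos: [0.4597, -0.163, 0.0025]
tcp_rot: [-3.14, -0.092, 0.0]
wrist_force: [0.3, 0.2, -0.7]
width: 0.501
grip_force: 0.0
```

Call:
jog_arm --pt "0 0 4 0 0" --pt "0 0 4 0 0" --pt "0 0 4 0 0" --pt "0 0 4 0 0" --pt "0 0 4 0 0" --pt "0 0 0 0 0"

```text
time: 17.87
tool_pos: [0.4614, -0.184, 0.0027]
tcp_rot: [3.14, 0.09, 0.001]
wrist_force: [-0.8, -0.1, -0.3]
width: 0.5
grip_force: 0.0
```

Call:
jog_arm --pt "0 0 -3 0 0" --pt "0 0 0 -5 0" --pt "0 0 0 -20 0" --pt "0 0 0 -30 0" --pt "0 0 0 -30 0" --pt "0 0 0 -30 0" --pt "0 0 -35 0 0" --pt "0 0 -35 0 0" --pt "0 0 -35 0 0" --pt "0 0 -35 0 0"

```text
time: 18.7
tool_pos: [0.4524, -0.0389, 0.1184]
tcp_rot: [3.14, 0.09, 0.002]
wrist_force: [0.8, -1.1, 0.4]
width: 0.498
grip_force: 0.0
```

Call:
jog_arm --pt "0 0 -35 0 0" --pt "0 0 -35 0 0" --pt "0 0 -35 0 0" --pt "0 0 -35 0 0" --pt "0 0 -35 0 0" --pt "0 0 0 0 0"

```text
time: 19.2
tool_pos: [0.4419, 0.1397, 0.1183]
tcp_rot: [-3.137, -0.099, -0.002]
wrist_force: [0.5, -0.4, 0.3]
width: 0.497
grip_force: 0.0
```

Run:
```python
from h import *
where()
d=np.median([bot.read_camera('top')[1] for _ in range(5)],0); W=world('top',d)
a=np.radians(3.21); b=(W[...,:2]-[.5412,.0158])@np.array([[np.cos(a),np.sin(a)],[-np.sin(a),np.cos(a)]]).T
b=b-[-.03,-.186]; z=W[...,2]
m=((np.abs(b[...,0])<.134)&(b[...,1]<.056)&(b[...,1]>-.048)&(z>.006)&(z<.03)).astype(np.uint8)
# exclude rim/board
m[(b[...,1]>.0515)]=0
n,l,st,_=cv2.connectedComponentsWithStats(m,connectivity=8)
for i in range(1,n):
    if st[i,4]>20:
        q=b[l==i]; zz=z[l==i]; print(st[i,4],'lo',q.min(0).round(4),'hi',q.max(0).round(4),'z med/95',np.median(zz).round(4),np.percentile(zz,95).round(4))
im,_=bot.read_camera('top'); o=np.load('top0.npz')['im']
r=np.s_[135:175,315:400]; print('tape/sleeve diff',np.abs(im[r].astype(int)-o[r]).mean(), np.abs(im[r].astype(int)-o[r]).max())
```

```text
t 19.2 board [-0.0922  0.1292] z 0.1183 tooly deg -86.37 w 0.497 F [ 0.5 -0.4  0.3]
203 lo [ 0.0455 -0.0074] hi [0.0824 0.0388] z med/95 0.0081 0.0097
214 lo [-0.02    0.0037] hi [0.0252 0.0473] z med/95 0.0082 0.01
232 lo [-0.0871  0.0054] hi [-0.0409  0.0418] z med/95 0.0082 0.0101
tape/sleeve diff 21.951666666666668 33
```

All three rings lie flat (tops at about 9 mm), well inside the tray. The tape and sleeve haven't moved.

```bash
python3 -c "
from workcell import bot
print(bot.finish_job())"
```

```text
the job is handed in; nothing more can be done
None
```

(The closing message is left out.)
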